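# Load a spacer kit and roll it into the packing bay

## Task

Make up the spacer kit: thread the large spacer onto the spindle of the blue tray, then the small one on top of it, both fully down. Then push the loaded tray steadily along the rollers, without lifting it off them or flinging it, until it is fully home against the end of the red bay, and leave the other things on the table where they are.

Things in the scene. Friction and masses are not known exactly. Their poses are not given: they have to be found in the camera images.
- spindle_tip (a point): Top of the steel spindle, diameter 20, that rises upright from the middle of the tray's floor; its axis passes through tray_c, 47 below this tip. The top 10 are tapered to diameter 8.
- bay_mouth (a point): Fixed point in the middle of the red bay's mouth, at the height of the roller tops; axes as bay_home. The bay is 140 deep along +y and 130 wide; its side and end walls rise 65 above the rollers; open above and towards -y.
- tray_c (a point): Centre of the open blue kit tray, half-way up (20 above its underside, 20 below its rim). Tray 160 long along its y, 124 wide along x, 40 tall, floor 5 thick, walls 4 thick, about 0.6 kg. It stands loose on the roller track, y along the track. A spacer lying on its floor has its underside 15 below this point. It rolls easily: about 1 N along the track moves it.
- large_c (a point): Centre (half-way up) of the large spacer: silver aluminium ring, outer diameter 68, bore 26, 30 tall, z along its bore, about 0.3 kg; it lies flat on the table between robot and track.
- small_c (a point): Centre (half-way up) of the small spacer: brass ring, outer diameter 50, bore 26, 26 tall, z along its bore, about 0.13 kg; it lies flat on the table between robot and track.
- bay_home (a point): Fixed point on the roller track: where tray_c lies when the tray is fully home, touching the bumper of the red bay. Its +y is the direction of travel into the bay, z up. The track is 500 long: 12 free-turning steel rollers, diameter 28, tops 20 below this point; side rails 130 apart rise 15 above the roller tops. Bumper face at y = +80 from here. A home tray sticks out 20 from the bay's mouth.
- orange_carton: Bystander: orange carton 90 x 50 x 60 tall, standing between the two spacers. Origin at its underside's centre.
- blue_carton: Bystander: blue carton 120 x 80 x 70 tall, left of the track. Origin at its underside's centre.
- spray_can: Bystander: green spray can, diameter 56, 120 tall, on the right. Origin at its underside's centre.
- brake_disc: Bystander: dark brake disc, diameter 180, 42 tall, lying on the left. Origin at its underside's centre.
- piston: Bystander: bare engine piston, diameter 76, 65 tall, on the right. Origin at its underside's centre.
- wrench: Bystander: steel wrench 160 long, lying on the left. Origin at its underside, near mid-length.
- mug: Bystander: white mug, diameter 80, 95 tall, on the right. Origin at its underside's centre.
- tray: The same blue tray, origin at the centre of its underside (20 below tray_c).
- large: The same large spacer, origin at the centre of its underside.
- small: The same small spacer, origin at the centre of its underside.
Not all that is in view belongs to the job. Leave any black look-alike of the large alone. There is more than one size of the tray; the job needs the larger.

How it is judged:
By the outcome, as a careful person would: the job done as asked, in the order asked, and still so for the second after the job is handed in, with the robot touching nothing.
It also fails if it takes over 72 s, if anything falls off the work surface, if the arm or the gripper's body presses on something with over 40 N, if the wrist force passes 120 N, or if a joint passes its speed limit or range.

## Robot

A 6-joint arm with a two-finger parallel gripper is mounted at the origin on the work surface. World frame = base frame: x ahead of the robot, y to its left, z up, the work surface at z = 0. Lengths are in m, angles in rad, forces in N, time in s.
With the tool pointing down it reaches from about 0.3 to 0.875 m from the base axis. Payload 6.4 kg.
Tool frame: the origin (TCP) lies on the centre line of the jaws, within the pads' length; the fingertips stand 25 mm ahead of it and the grasp point (between the pads) lies 6 mm ahead of it; z points along the fingers, y is the line along which they close (so a half turn about z gives the same grasp; the last joint's range is limited). The gripper opens to 85 mm and grips with 20 to 120 N. Pads are 22 mm wide; open, the fingers measure 114 mm over their backs; the gripper's body (76 mm by 85 mm) begins 54 mm behind the grasp point. The pads swing forward as they close: fully open they stand 13 mm farther back than shut.
Start: joints at [-1.404, 0.181, 1.607, -0, 1.354, -0.206], TCP at [0.209, -0.536, 0.227] pointing down, gripper open.
Joint ranges: [-2.99, 2.99], [-0.89, 2.07], [0.3, 2.58], [-1.14, 4.28], [0, 2.63], [-3.12, 3.12]. Speed limits (rad/s): [2.57, 2.57, 3.01, 3.14, 3.14, 3.14].

## Interface

Orientations are given as a unit quaternion [w, x, y, z].
In Python, from bench import get_obs, camera, hand_in, spot_in gives the robot as it stands.
- The arm moves only by the shell command python3 -m jog 'ROWS'. ROWS is JSON, one flat list of numbers, 7 for each row, row after row: the shift along the tool's x, y, z in m, then the turn, a rotation vector about the tool's x, y, z in rad, then the closure, from 0 (fully open) to 1 (shut). A call has 1 to 20 rows; each row is the pose to reach, as a shift and turn from the pose commanded when the call began, along the tool's axes at that moment; what a row does not reach only later rows make up. A row lasts 1/8 s, in which the tool goes at most 62.5 mm and 10.7 degrees, less where a joint would pass 70% of its speed; a pose out of reach is approached as far as the arm can. A call with a gripper value outside its range is refused whole. The fingers move at their own pace and stop on an object; the grip force is fixed at half the most. Time passes only in rows, so rows that repeat a pose let the fingers close. It gives the time, the measured TCP pose, the force, the opening and the grip force at its end, in the units of the state.
- get_obs(): the state, without advancing time (a new reading comes with each control period).
- camera(name): name is "scene" or "top"; returns a dict with "frame" (420x560x3 uint8, red, green, blue), "mtx" (3x3 intrinsics, pixels), "extrinsics" (4x4, takes a point from camera to world coordinates). Camera axes: x right, y up, looking along -z (the intrinsics and any distortion apply to the point x, -y, -z); pixel columns grow to the right and rows downward; lengths in m; the calibration is good to about 2 mm. A picture is of the moment at which its call begins. There is no depth.
- hand_in(): hands the job in; it is judged then, once.
Trained networks look in a picture, given as the dict that the camera call returned (one of the last four; its "shot" number tells which), for a name from the list of things; names that differ only in an ending like _2 or _b are one class to them, and where a whole thing is asked for, a point or a joint stands for the part that bears it (a point fixed in the world has none). Each returns a list of dicts, best first, with "confidence" (0 to 1); they miss things now and then, are a little off and sometimes report something else, mostly with a low value. They report only what shows in the picture. A call takes as long as a camera call. They do not tell look-alikes from the thing itself.
- spot_in(picture, name): "xyz" ([x, y, z] in m, in world coordinates, good to about 4 mm: the middle of the surface that is visible of it).
The state is a dict: "time_s": time; "q": joint angles; "dq": joint speeds; "joint_efforts": joint torques, N m; "eef_pos": TCP position; "eef_rot": TCP orientation; "wrist_force": force on the tool from outside, world axes, zero at the start; "torque": the same for the moment, N m; "opening": opening from 0.0 (shut) to 1.0 (fully open); "grasp_force": force on a finger pad.
Only numpy, scipy, OpenCV 4.12 (cv2) and the standard library are available. Lean on these libraries where they do the work, as an engineer would, in place of code of your own. Each camera call takes 0.05 s, during which the arm holds its last target. There are 200 camera calls.

## Working session

There is one attempt and no reset: what is moved stays moved. The work goes in short steps, Python scripts to look and compute and a shell command to move; the robot and the scene stay as the last step left them, time stands still between calls to the robot, and variables do not carry over. Pictures are saved under pics/ and viewed, at most 10 in all, crops included, and the job is handed in when it is done.

```bash
mkdir -p pics; cat > h.py <<'E'
import numpy as np, cv2
from bench import get_obs, camera, spot_in
def save(p,n): cv2.imwrite('pics/'+n,p["frame"][:,:,::-1])
def pix(p,X):
    E=np.array(p["extrinsics"]);c=np.linalg.inv(E)@np.append(X,1);c=c[:3]*[1,-1,-1]
    u=np.array(p["mtx"])@c;return (u[:2]/u[2]).round(1)
def ray(p,uv,z):
    E=np.array(p["extrinsics"]);d=np.linalg.inv(np.array(p["mtx"]))@[uv[0],uv[1],1];d=E[:3,:3]@(d*[1,-1,-1])
    o=E[:3,3];return (o+d*(z-o[2])/d[2]).round(4)
E
python3 - <<'E'
from h import *
a=camera("scene");b=camera("top");save(a,"s1.png");save(b,"t1.png")
print([k for k in a], get_obs()["eef_rot"])
for n in ["spindle_tip","bay_mouth","tray_c","large_c","small_c","tray","large","small","orange_carton"]:
  for nm,p in (("s",a),("t",b)):
    print(n,nm,[(np.round(d["xyz"],3).tolist(),round(d["confidence"],2),pix(p,d["xyz"]).tolist()) for d in spot_in(p,n)])
E
```

```text
['frame', 'mtx', 'extrinsics', 'shot'] [-7.62777300e-04  9.82674188e-01  1.85339845e-01  1.64042961e-05]
spindle_tip s [([0.173, -0.33, 0.011], 0.81, [213.3, 157.3]), ([0.624, -0.124, 0.069], 0.77, [206.7, 261.3]), ([0.639, -0.425, 0.063], 0.33, [101.6, 236.3])]
spindle_tip t [([0.628, -0.127, 0.062], 0.86, [335.3, 136.9]), ([0.176, -0.33, -0.001], 0.82, [408.2, 290.7])]
bay_mouth s [([0.632, 0.092, 0.061], 0.63, [287.1, 290.8])]
bay_mouth t [([0.62, 0.083, 0.059], 0.78, [262.7, 142.1])]
tray_c s [([0.178, -0.332, 0.012], 0.92, [212.0, 157.5]), ([0.618, -0.123, 0.07], 0.61, [208.2, 259.6])]
tray_c t [([0.179, -0.329, 0.006], 0.96, [408.3, 290.0]), ([0.621, -0.125, 0.059], 0.59, [334.7, 139.5])]
large_c s [([0.414, -0.136, 0.027], 0.89, [236.7, 214.9]), ([0.312, -0.195, 0.028], 0.86, [232.4, 188.0]), ([0.636, 0.099, 0.06], 0.37, [289.6, 293.1])]
large_c t [([0.294, -0.207, 0.028], 0.9, [366.0, 251.9]), ([0.408, -0.142, 0.033], 0.55, [342.2, 213.3])]
small_c s [([0.418, 0.176, 0.019], 0.51, [339.7, 245.6])]
small_c t [([0.412, 0.174, 0.024], 0.68, [234.4, 215.4])]
tray s [([0.178, -0.332, 0.012], 0.92, [212.0, 157.5]), ([0.618, -0.123, 0.07], 0.61, [208.2, 259.6])]
tray t [([0.179, -0.329, 0.006], 0.96, [408.3, 290.0]), ([0.621, -0.125, 0.059], 0.59, [334.7, 139.5])]
large s [([0.414, -0.136, 0.027], 0.89, [236.7, 214.9]), ([0.312, -0.195, 0.028], 0.86, [232.4, 188.0]), ([0.636, 0.099, 0.06], 0.37, [289.6, 293.1])]
large t [([0.294, -0.207, 0.028], 0.9, [366.0, 251.9]), ([0.408, -0.142, 0.033], 0.55, [342.2, 213.3])]
small s [([0.418, 0.176, 0.019], 0.51, [339.7, 245.6])]
small t [([0.412, 0.174, 0.024], 0.68, [234.4, 215.4])]
orange_carton s [([0.414, 0.009, 0.061], 0.79, [283.6, 219.3]), ([0.635, 0.093, 0.06], 0.18, [287.5, 291.9])]
orange_carton t [([0.391, 0.002, 0.06], 0.79, [293.2, 220.4])]
```

View pics/s1.png

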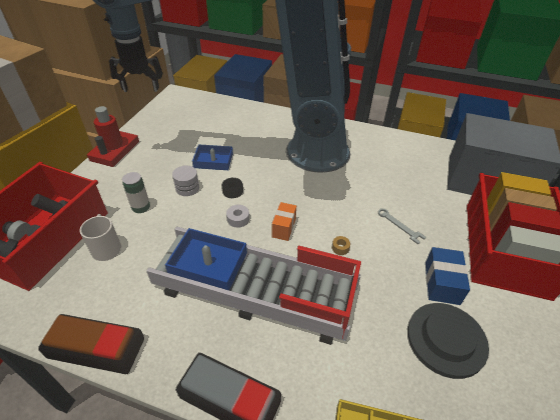

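View pics/t1.png

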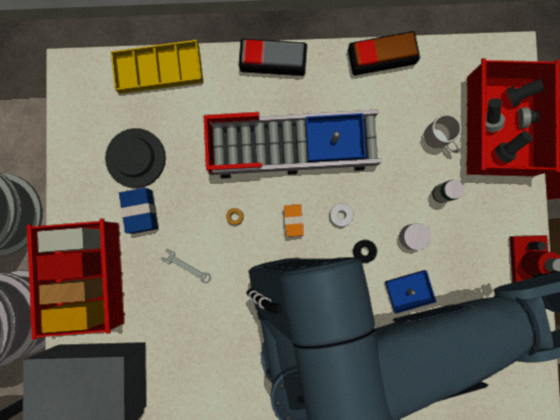

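The silver large ring is at scene (237,215) / top (342,215). The small brass ring is at scene (341,245) / top (235,216). The big tray with its spindle is at top (335,137), and the black look-alike is at top (365,251). I'll zoom in for precision.

```bash
python3 - <<'E'
from h import *
a=camera("scene");b=camera("top")
for nm,p in (("s",a),("t",b)): np.savez(nm+'.npz',**p)
c=b["frame"][100:235,195:385,::-1];cv2.imwrite('pics/t2.png',cv2.resize(c,None,fx=4,fy=4,interpolation=cv2.INTER_CUBIC))
c=a["frame"][190:345,145:365,::-1];cv2.imwrite('pics/s2.png',cv2.resize(c,None,fx=3.6,fy=3.6,interpolation=cv2.INTER_CUBIC))
for p in(a,b):print(np.round(p["extrinsics"],3).tolist(),np.array(p["mtx"]).tolist())
o=get_obs();print(o["time_s"],o["eef_pos"])
E
```

```text
[[-0.326, -0.665, 0.671, 1.143], [0.945, -0.243, 0.219, 0.234], [0.017, 0.706, 0.708, 0.876], [0.0, 0.0, 0.0, 1.0]] [[398.7265909231731, 0.0, 279.82451764006214], [0.0, 398.7265909231731, 206.53966260691072], [0.0, 0.0, 1.0]]
[[-0.03, 0.997, -0.065, 0.329], [-0.999, -0.031, -0.013, 0.003], [-0.015, 0.065, 0.998, 1.405], [0.0, 0.0, 0.0, 1.0]] [[471.36633229274724, 0.0, 286.2687486983295], [0.0, 471.36633229274724, 211.5601365731074], [0.0, 0.0, 1.0]]
1.1 [ 0.20944508 -0.53550353  0.22728158]
```

View pics/t2.png

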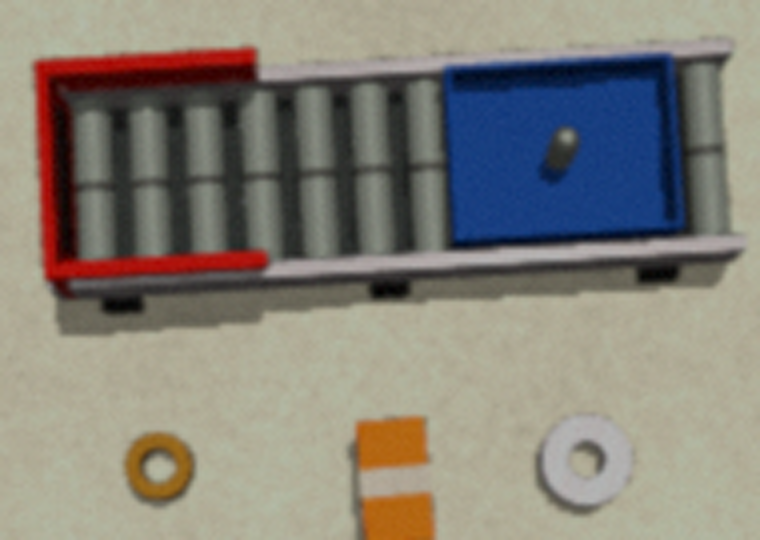

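View pics/s2.png

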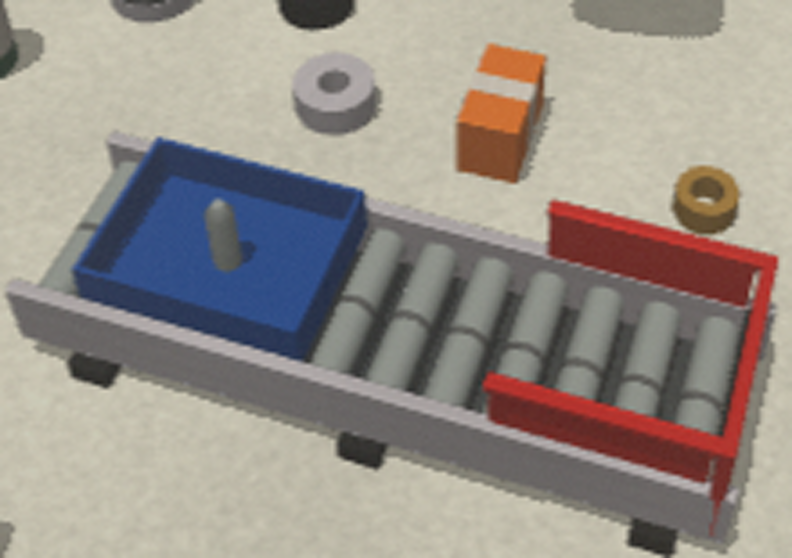

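Rings, spindle, tray rim corners and bay corners are clear in both crops. Next I'll triangulate them.

```bash
cat >> h.py <<'E'
def tri(a,ua,b,ub):
    A=[];r=[]
    P=[]
    for p in(a,b):
        T=np.diag([1,-1,-1])@np.linalg.inv(np.array(p["extrinsics"]))[:3];P.append(np.array(p["mtx"])@T)
    X=cv2.triangulatePoints(P[0],P[1],np.array(ua,float),np.array(ub,float));X=(X[:3]/X[3]).ravel()
    return X.round(4),pix(a,X)-ua
E
cat > m.py <<'E'
from h import *
s=dict(np.load('s.npz'));t=dict(np.load('t.npz'))
S=lambda x,y:((x+.5)/3.6-.5+145,(y+.5)/3.6-.5+190)
T=lambda x,y:((x+.5)/4-.5+195,(y+.5)/4-.5+100)
for n,a,b in [("large",(334,85),(586,461)),("small",(706,194),(160,466)),("tip",(219,203),(568,131)),("base",(230,266),(553,168)),
 ("c1",(157,143),(670,54)),("c2",(364,192),(444,68)),("c3",(298,333),(452,243)),("c4",(78,270),(684,231)),
 ("end_far",(775,258),(46,268)),("end_near",(728,452),(36,62)),("m1",(550,203),(268,262)),("m2",(486,378),(257,48)),("railR",(108,135),(742,240)),("railL",(10,285),(733,42))]:
    print(n,*tri(s,S(*a),t,T(*b)))
for n,v,z in (("large",(586,461),.03),("small",(160,466),.026)): print(n,ray(t,T(*v),z))
for n,v,z in (("large",(334,85),.03),("small",(706,194),.026)): print(n,ray(s,S(*v),z))
E
python3 m.py
```

```text
large [ 0.4042 -0.1387  0.0233] [-0.21666667 -0.05      ]
small [0.4104 0.1752 0.0191] [-0.55       -0.02777778]
tip [ 0.624  -0.1225  0.1306] [-1.17222222 -0.12777778]
base [ 0.6168 -0.1218  0.0519] [0.87222222 0.07222222]
c1 [ 0.6489 -0.1679  0.2049] [-11.15        -1.76111111]
c2 [ 0.6458 -0.0245  0.21  ] [-9.35       -1.07222222]
c3 [ 0.5878 -0.0655 -0.045 ] [9.18333333 0.46111111]
c4 [ 0.5938 -0.2469 -0.0424] [10.09444444  0.76111111]
end_far [0.542  0.2367 0.129 ] [-0.81666667 -0.00555556]
end_near [0.6868 0.2401 0.1249] [0.23888889 0.00555556]
m1 [0.5423 0.0847 0.1224] [-0.51666667 -0.02777778]
m2 [0.6899 0.0887 0.1282] [-1.13888889 -0.03888889]
railR [ 0.5552 -0.2506  0.077 ] [0.36111111 0.06111111]
railL [ 0.6973 -0.2485  0.0753] [-0.91666667 -0.10555556]
large [ 0.404  -0.1385  0.03  ]
small [0.4102 0.1732 0.026 ]
large [ 0.4099 -0.1351  0.03  ]
small [0.4158 0.1772 0.026 ]
```

```bash
cat > d.py <<'E'
import sys,numpy as np
from scipy.spatial.transform import Rotation as R
from h import *
o=get_obs();q=o["eef_rot"];r=R.from_quat([q[1],q[2],q[3],q[0]])
t=np.array(eval(sys.argv[1]));m=r.as_matrix()
print("t",o["time_s"],"pos",np.round(o["eef_pos"],4),"xaxis yaw",np.degrees(np.arctan2(m[1,0],m[0,0])).round(2),"open",o["opening"],"F",np.round(o["wrist_force"],1))
print("tool shift",r.inv().apply(t-o["eef_pos"]).round(4))
E
python3 - <<'E'
exec(open('m.py').read().split('for n,a,b')[0])
for a,b in [((157,143),(684,231)),((364,192),(452,243)),((298,333),(444,68)),((78,270),(670,54))]: print(*tri(s,S(*a),t,T(*b)))
E
python3 d.py '[0.407,-0.138,0.16]'
```

```text
[ 0.5601 -0.2067  0.0904] [-0.25       -0.06111111]
[ 0.5562 -0.0443  0.0967] [0.25       0.02777778]
[ 0.68   -0.0412  0.0972] [-0.71666667 -0.03888889]
[ 0.6841 -0.1997  0.0976] [-1.00555556 -0.13888889]
t 1.1 pos [ 0.2094 -0.5355  0.2273] xaxis yaw 21.36 open 1.0029407853247674 F [ 0.2 -0.9 -0.6]
tool shift [ 0.3288 -0.2982  0.0673]
```

```bash
python3 -m jog '[0.04,-0.036,0,0,0,0.04,0, 0.085,-0.077,0,0,0,0.1,0, 0.13,-0.118,0,0,0,0.16,0, 0.175,-0.16,0,0,0,0.22,0, 0.22,-0.2,0,0,0,0.28,0, 0.26,-0.236,0.01,0,0,0.32,0, 0.295,-0.267,0.03,0,0,0.35,0, 0.318,-0.288,0.05,0,0,0.35,0, 0.329,-0.298,0.067,0,0,0.35,0, 0.329,-0.298,0.067,0,0,0.35,0, 0.329,-0.298,0.067,0,0,0.35,0]'; python3 d.py '[0.407,-0.138,0.027]'
```

```text
time_s: 2.48
eef_pos: [0.4075, -0.1389, 0.161]
eef_rot: [0.0, 1.0, 0.011, 0.0]
wrist_force: [-0.7, -0.4, 0.6]
opening: 0.997
grasp_force: 0.0
t 2.475 pos [ 0.4075 -0.1389  0.161 ] xaxis yaw 1.3 open 0.9968678500047848 F [-0.7 -0.4  0.6]
tool shift [-0.0006 -0.001   0.134 ]
```

```bash
python3 -m jog '[0,0,0.04,0,0,0,0, 0,0,0.08,0,0,0,0, 0,0,0.11,0,0,0,0, 0,0,0.125,0,0,0,0, 0,0,0.134,0,0,0,0, 0,0,0.134,0,0,0,0, 0,0,0.134,0,0,0,1, 0,0,0.134,0,0,0,1, 0,0,0.134,0,0,0,1, 0,0,0.134,0,0,0,1, 0,0,0.134,0,0,0,1]'
```

```text
time_s: 3.85
eef_pos: [0.4073, -0.1381, 0.0263]
eef_rot: [-0.0, 1.0, 0.011, 0.0]
wrist_force: [-0.3, 0.4, -0.9]
opening: -0.002
grasp_force: 0.0
```

```bash
python3 - <<'E'
from h import *
a=camera("scene");b=camera("top")
c=np.hstack([cv2.resize(p["frame"][y:y+110,x:x+80,::-1],None,fx=5,fy=5,interpolation=cv2.INTER_CUBIC) for p,x,y in((a,200,150),(b,300,170))])
cv2.imwrite('pics/c3.png',c)
for p in(a,b):print(pix(p,get_obs()["eef_pos"]))
E
```

```text
[236.9 213.3]
[340.8 213.8]
```

View pics/c3.png

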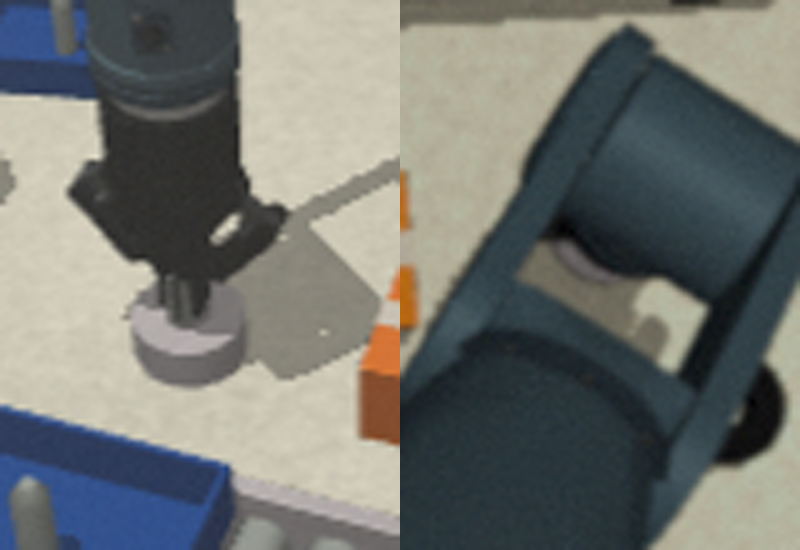

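The fingers shut without holding the ring. They are in or over its bore, and the ring is unmoved at scene (237.6,213.4). I'll lift, reopen and look.

```bash
python3 -m jog '[0,0,-0.03,0,0,0,1, 0,0,-0.06,0,0,0,1, 0,0,-0.06,0,0,0,0, 0,0,-0.06,0,0,0,0, 0,0,-0.06,0,0,0,0, 0,0,-0.06,0,0,0,0]'; python3 -m jog '[0,0,0.045,0,0,0,0, 0,0,0.06,0,0,0,0, 0,0,0.06,0,0,0,0]';python3 - <<'E'
from h import *
a=camera("scene");P=np.array(get_obs()["eef_pos"])
c=cv2.resize(a["frame"][150:260,190:300,::-1],None,fx=5,fy=5,interpolation=cv2.INTER_CUBIC)
for dy in(-.0425,0,.0425):
  for z in(0,-.0125,-.025):
    u=((pix(a,P+[0,dy,z])-[190,150]+.5)*5);cv2.circle(c,tuple(int(v) for v in u),2,(0,0,255),-1)
cv2.imwrite('pics/c4.png',c)
print(P)
E
```

```text
time_s: 4.7
eef_pos: [0.4067, -0.1378, 0.0854]
eef_rot: [-0.001, 1.0, 0.011, -0.001]
wrist_force: [-0.6, -0.2, -0.2]
opening: 0.847
grasp_force: 0.0
time_s: 5.08
eef_pos: [0.4062, -0.1374, 0.0253]
eef_rot: [-0.001, 1.0, 0.011, -0.001]
wrist_force: [0.5, -0.5, -0.8]
opening: 0.999
grasp_force: 0.0
[ 0.40712536 -0.1380284   0.02623646]
```

View pics/c4.png

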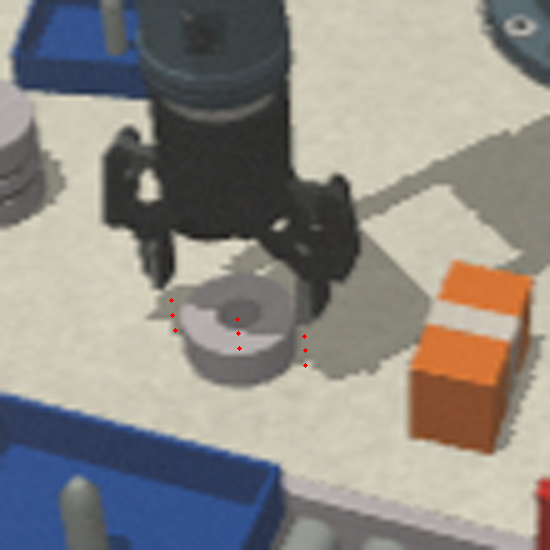

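Open fingertips show at (160,288) and (315,318) in the crop, about 25 mm higher than expected from the stated geometry, so they closed above the ring. I'll feel my way lower.

```bash
python3 -m jog '[0,0,0.004,0,0,0,0, 0,0,0.008,0,0,0,0, 0,0,0.008,0,0,0,0]'; python3 -m jog '[0,0,0.002,0,0,0,0,0,0,0.004,0,0,0,0,0,0,0.004,0,0,0,0]'; python3 -m jog '[0,0,0.002,0,0,0,0,0,0,0.003,0,0,0,0,0,0,0.003,0,0,0,0]'
```

```text
time_s: 5.5
eef_pos: [0.4073, -0.1382, 0.0184]
eef_rot: [0.0, 1.0, 0.011, 0.0]
wrist_force: [0.0, -0.3, -0.8]
opening: 1.003
grasp_force: 0.0
time_s: 5.88
eef_pos: [0.4072, -0.138, 0.0141]
eef_rot: [-0.0, 1.0, 0.011, -0.0]
wrist_force: [-0.2, 0.0, 0.2]
opening: 0.999
grasp_force: 0.0
time_s: 6.25
eef_pos: [0.4072, -0.1381, 0.0112]
eef_rot: [-0.0, 1.0, 0.011, -0.0]
wrist_force: [-0.4, 1.0, -0.5]
opening: 0.999
grasp_force: 0.0
```

```bash
python3 -m jog '[0,0,0.002,0,0,0,0,0,0,0.004,0,0,0,0,0,0,0.004,0,0,0,0]'; python3 -m jog '[0,0,0.002,0,0,0,0,0,0,0.004,0,0,0,0,0,0,0.004,0,0,0,0]';python3 - <<'E'
from h import *
a=camera("scene")
c=cv2.resize(a["frame"][150:260,190:300,::-1],None,fx=5,fy=5,interpolation=cv2.INTER_CUBIC)
cv2.imwrite('pics/c5.png',c)
E
```

```text
time_s: 6.62
eef_pos: [0.4072, -0.138, 0.0071]
eef_rot: [-0.0, 1.0, 0.011, -0.0]
wrist_force: [0.4, 0.2, -0.1]
opening: 0.999
grasp_force: 0.0
time_s: 7.0
eef_pos: [0.4072, -0.138, 0.0031]
eef_rot: [-0.0, 1.0, 0.011, -0.0]
wrist_force: [1.2, 0.7, -0.8]
opening: 0.997
grasp_force: 0.0
```

View pics/c5.png

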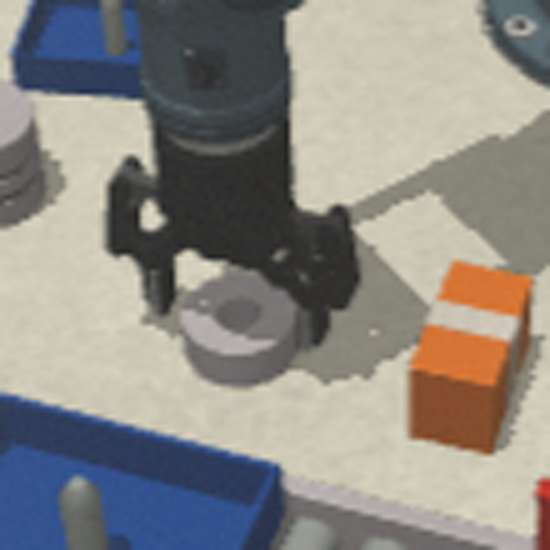

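The fingers now straddle the ring, with tips at (163,313) and (315,345) and roughly half its height engaged. Close.

```bash
python3 -m jog '[0,0,0.001,0,0,0,1, 0,0,0.001,0,0,0,1, 0,0,0.001,0,0,0,1, 0,0,0.001,0,0,0,1]'
```

```text
time_s: 7.55
eef_pos: [0.4074, -0.138, 0.0031]
eef_rot: [-0.0, 1.0, 0.012, -0.0]
wrist_force: [-4.7, 3.9, 12.7]
opening: 0.781
grasp_force: 63.0
```

```bash
python3 -m jog '[0,0,-0.03,0,0,0,1, 0,0,-0.07,0,0,0,1, 0,0,-0.11,0,0,0,1, 0.02,0,-0.145,0,0,0,1, 0.06,-0.001,-0.167,0,0,0,1, 0.1,-0.003,-0.167,0,0,0,1, 0.14,-0.005,-0.167,0,0,0,1, 0.175,-0.007,-0.167,0,0,0,1, 0.2,-0.009,-0.167,0,0,0,1, 0.214,-0.01,-0.167,0,0,0,1, 0.214,-0.01,-0.167,0,0,0,1, 0.214,-0.01,-0.167,0,0,0,1]'; python3 d.py '[0.621,-0.123,0.068]'; python3 - <<'E'
from h import *
a=camera("scene");b=camera("top")
c=np.hstack([cv2.resize(p["frame"][y:y+100,x:x+80,::-1],None,fx=5,fy=5,interpolation=cv2.INTER_CUBIC) for p,x,y in((a,170,180),(b,295,100))])
cv2.imwrite('pics/c6.png',c)
E
```

```text
time_s: 9.05
eef_pos: [0.62, -0.1233, 0.1688]
eef_rot: [-0.0, 1.0, 0.011, -0.001]
wrist_force: [-0.1, -0.7, -4.7]
opening: 0.781
grasp_force: 69.8
t 9.05 pos [ 0.62   -0.1233  0.1688] xaxis yaw 1.3 open 0.780967466474856 F [-0.1 -0.7 -4.7]
tool shift [ 0.0012 -0.0002  0.1008]
```

View pics/c6.png

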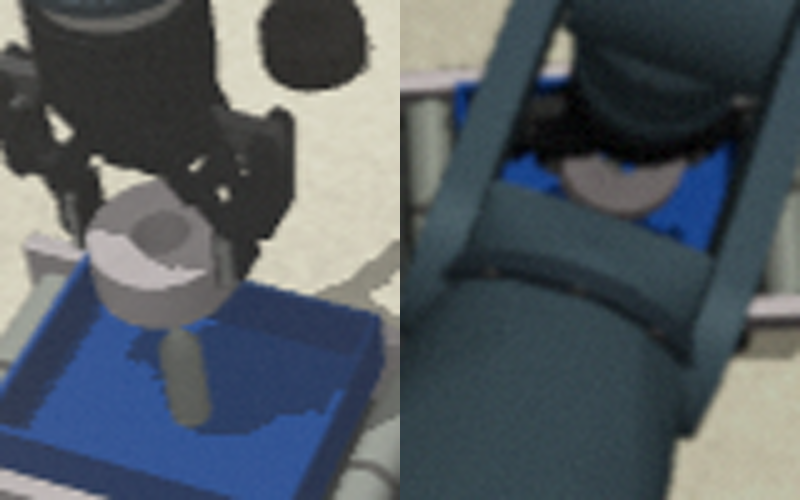

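Left, the ring is gripped level above the tray: silhouette left 86, top 178, bottom 330. The spindle shows below at x 160–210, with its base near (188,425). Next I'll compare these with the predicted outlines.

```bash
cat > o.py <<'E'
from h import *
s=dict(np.load('s.npz'));t=dict(np.load('t.npz'));th=np.linspace(0,6.283,90)
def circ(p,C,r,x0,y0,f=5):
    q=np.array([(pix(p,np.array(C)+[r*np.cos(k),r*np.sin(k),0])-[x0,y0]+.5)*f for k in th])
    return "L%.0f R%.0f T%.0f B%.0f"%(q[:,0].min(),q[:,0].max(),q[:,1].min(),q[:,1].max())
E
python3 - <<'E'
from o import *
for z in (.167,.197): print("ring",z,"scene",circ(s,(.620,-.1233,z),.034,170,180),"top",circ(t,(.620,-.1233,z),.034,295,100))
for z in (.066,.118): print("spindle",z,circ(s,(.621,-.123,z),.010,170,180))
E
```

```text
ring 0.167 scene L93 R240 T222 B332 top L151 R279 T95 B220
ring 0.197 scene L83 R234 T179 B290 top L155 R286 T80 B208
spindle 0.066 L170 R210 T393 B426
spindle 0.118 L158 R200 T328 B360
```

Predictions agree within about 0.5 px, so I'm lowering the ring.

```bash
python3 -m jog '[0.001,0,0.015,0,0,0,1, 0.001,0,0.03,0,0,0,1, 0.001,0,0.04,0,0,0,1, 0.001,0,0.05,0,0,0,1, 0.001,0,0.058,0,0,0,1, 0.001,0,0.058,0,0,0,1]'; python3 -m jog '[0,0,0.01,0,0,0,1,0,0,0.02,0,0,0,1,0,0,0.03,0,0,0,1,0,0,0.036,0,0,0,1,0,0,0.036,0,0,0,1]'
```

```text
time_s: 9.9
eef_pos: [0.6216, -0.123, 0.1104]
eef_rot: [-0.0, 1.0, 0.011, -0.001]
wrist_force: [-1.1, -0.4, -3.7]
opening: 0.779
grasp_force: 69.7
time_s: 10.52
eef_pos: [0.6215, -0.1231, 0.0745]
eef_rot: [-0.0, 1.0, 0.011, -0.001]
wrist_force: [-0.9, 0.1, -3.7]
opening: 0.774
grasp_force: 69.7
```

```bash
python3 -m jog '[0,0,0.002,0,0,0,1,0,0,0.004,0,0,0,1,0,0,0.004,0,0,0,1]'; python3 -m jog '[0,0,0.0015,0,0,0,1,0,0,0.003,0,0,0,1,0,0,0.003,0,0,0,1]'
```

```text
time_s: 10.9
eef_pos: [0.622, -0.1232, 0.0713]
eef_rot: [-0.0, 1.0, 0.011, -0.0]
wrist_force: [0.8, 0.2, -3.2]
opening: 0.776
grasp_force: 69.7
time_s: 11.28
eef_pos: [0.6221, -0.1233, 0.0684]
eef_rot: [0.0, 1.0, 0.011, 0.0]
wrist_force: [0.2, -0.2, -1.7]
opening: 0.775
grasp_force: 69.8
```

Contact is beginning (the force fell to -1.7). One more millimetre or so, then release.

```bash
python3 -m jog '[0,0,0.001,0,0,0,1,0,0,0.001,0,0,0,1,0,0,0.001,0,0,0,1]'; python3 -m jog '[0,0,0,0,0,0,0,0,0,0,0,0,0,0,0,0,0,0,0,0,0,0,0,0,0,0,0,0]'; python3 d.py '[0.621,-0.123,0.17]'
```

```text
time_s: 11.65
eef_pos: [0.6222, -0.1234, 0.0683]
eef_rot: [0.0, 1.0, 0.011, 0.0]
wrist_force: [-3.6, 0.6, 5.8]
opening: 0.778
grasp_force: 70.5
time_s: 12.15
eef_pos: [0.6221, -0.1233, 0.0672]
eef_rot: [-0.0, 1.0, 0.011, 0.0]
wrist_force: [0.3, -1.1, 0.5]
opening: 0.996
grasp_force: 0.0
t 12.15 pos [ 0.6221 -0.1233  0.0672] xaxis yaw 1.3 open 0.9957450262582855 F [ 0.3 -1.1  0.5]
tool shift [-0.0011 -0.0003 -0.1028]
```

```bash
python3 -m jog '[0,0,-0.03,0,0,0,0, 0,0,-0.065,0,0,0,0, -0.01,-0.015,-0.1,0,0,0,0, -0.04,-0.06,-0.115,0,0,0,0, -0.07,-0.105,-0.115,0,0,0,0, -0.1,-0.15,-0.115,0,0,0,0, -0.13,-0.195,-0.115,0,0,0,0, -0.16,-0.24,-0.115,0,0,0,0, -0.185,-0.277,-0.1,0,0,0,0, -0.202,-0.303,-0.07,0,0,0,0, -0.202,-0.303,-0.04,0,0,0,0, -0.202,-0.303,0,0,0,0,0, -0.202,-0.303,0,0,0,0,0]'; python3 d.py '[0.413,0.175,0.004]'; python3 - <<'E'
from o import *
a=camera("scene");b=camera("top")
c=np.hstack([cv2.resize(p["frame"][y:y+110,x:x+80,::-1],None,fx=5,fy=5,interpolation=cv2.INTER_CUBIC) for p,x,y in((a,180,200),(a,300,180))])
cv2.imwrite('pics/c7.png',c)
for z in(0,.026):print("small",circ(a,(.413,.175,z),.025,300,180))
for z in(.066,.096):print("large",circ(a,(.621,-.123,z),.034,180,200))
E
```

```text
time_s: 13.78
eef_pos: [0.4104, 0.1748, 0.065]
eef_rot: [0.0, 1.0, 0.012, -0.003]
wrist_force: [0.8, 0.9, -0.5]
opening: 0.997
grasp_force: 0.0
t 13.775 pos [0.4104 0.1748 0.065 ] xaxis yaw 1.32 open 0.9965967239323671 F [ 0.8  0.9 -0.5]
tool shift [ 0.003  -0.0002  0.061 ]
small L153 R242 T311 B380
small L158 R249 T281 B351
large L72 R208 T256 B365
large L64 R203 T218 B328
```

View pics/c7.png

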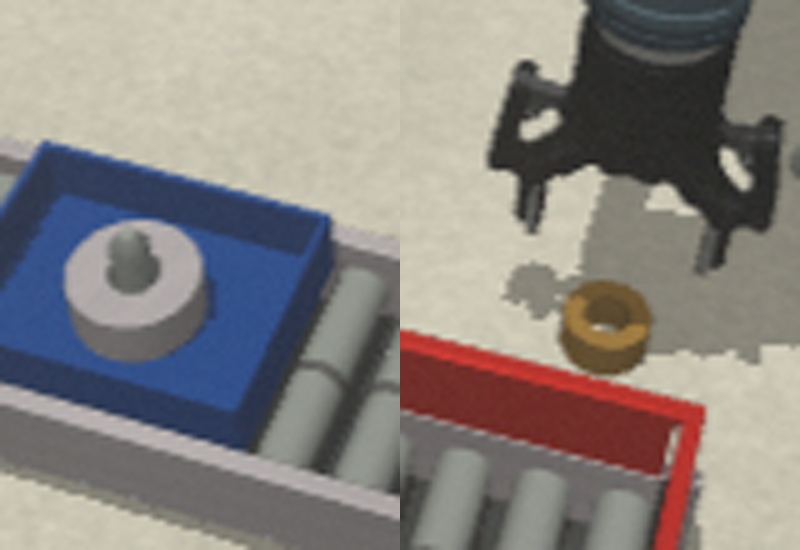

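The large spacer sits flat, fully down (64–206, 218–361, as predicted for the tray floor). The small one is at the predicted place (160–252, 281–375). Grasping it now.

```bash
python3 -m jog '[0.001,-0.001,0.025,0,0,0,0, 0.001,-0.001,0.045,0,0,0,0, 0.001,-0.001,0.057,0,0,0,0, 0.001,-0.001,0.061,0,0,0,0, 0.001,-0.001,0.061,0,0,0,0, 0.001,-0.001,0.061,0,0,0,1, 0.001,-0.001,0.061,0,0,0,1, 0.001,-0.001,0.061,0,0,0,1, 0.001,-0.001,0.061,0,0,0,1, 0.001,-0.001,0.061,0,0,0,1]'; python3 d.py '[0.6215,-0.123,0.19]'
```

```text
time_s: 15.12
eef_pos: [0.4146, 0.1762, 0.0073]
eef_rot: [0.0, 1.0, 0.012, 0.0]
wrist_force: [-3.0, -1.0, 10.9]
opening: 0.554
grasp_force: 60.6
t 15.125 pos [0.4146 0.1762 0.0073] xaxis yaw 1.33 open 0.5540554270758963 F [-3.  -1.  10.9]
tool shift [ 0.2     0.3039 -0.1825]
```

```bash
python3 -m jog '[0,0,-0.03,0,0,0,1, 0,0,-0.07,0,0,0,1, 0,0,-0.11,0,0,0,1, 0.01,0.015,-0.145,0,0,0,1, 0.04,0.06,-0.163,0,0,0,1, 0.07,0.105,-0.163,0,0,0,1, 0.1,0.15,-0.163,0,0,0,1, 0.13,0.196,-0.163,0,0,0,1, 0.16,0.241,-0.163,0,0,0,1, 0.185,0.28,-0.163,0,0,0,1, 0.201,0.304,-0.163,0,0,0,1, 0.201,0.304,-0.163,0,0,0,1, 0.201,0.304,-0.163,0,0,0,1, 0.201,0.304,-0.163,0,0,0,1]'; python3 d.py '[0.6215,-0.123,0.102]'; python3 - <<'E'
from o import *
a=camera("scene");b=camera("top")
c=np.hstack([cv2.resize(p["frame"][y:y+100,x:x+80,::-1],None,fx=5,fy=5,interpolation=cv2.INTER_CUBIC) for p,x,y in((a,170,180),(b,295,100))])
cv2.imwrite('pics/c8.png',c)
P=np.array(get_obs()["eef_pos"])
for p,x,y in((a,170,180),(b,295,100)):
  for z in(-.006,.020):print("small",circ(p,P+[-.0025,0,z],.025,x,y),"bore",circ(p,P+[-.0025,0,z],.013,x,y))
  for z in(.066,.096):print("large",circ(p,(.621,-.123,z),.034,x,y))
  # brass mask
  h=cv2.cvtColor(p["frame"],cv2.COLOR_RGB2HSV)[y:y+100,x:x+80]
  m=((h[...,0]>10)&(h[...,0]<30)&(h[...,1]>100)&(h[...,2]>40)).astype(np.uint8)
  n,l,st,_=cv2.connectedComponentsWithStats(m);k=1+st[1:,4].argmax();print("brass LTWH",st[k,:4]*5,st[k,4])
E
```

```text
time_s: 16.88
eef_pos: [0.6214, -0.122, 0.1692]
eef_rot: [-0.0, 1.0, 0.012, -0.0]
wrist_force: [-1.2, -0.6, -1.6]
opening: 0.554
grasp_force: 63.3
t 16.875 pos [ 0.6214 -0.122   0.1692] xaxis yaw 1.37 open 0.5536202738589081 F [-1.2 -0.6 -1.6]
tool shift [0.0001 0.001  0.0672]
small L117 R225 T240 B322 bore L142 R198 T260 B302
small L109 R219 T203 B284 bore L135 R192 T222 B264
large L122 R258 T356 B465
large L114 R253 T318 B428
brass LTWH [110 205 100 110] 293
small L166 R259 T114 B207 bore L188 R237 T136 B185
small L169 R265 T101 B196 bore L192 R242 T125 B173
large L139 R258 T138 B255
large L142 R263 T125 B245
brass LTWH [175 155  85  50] 100
```

View pics/c8.png

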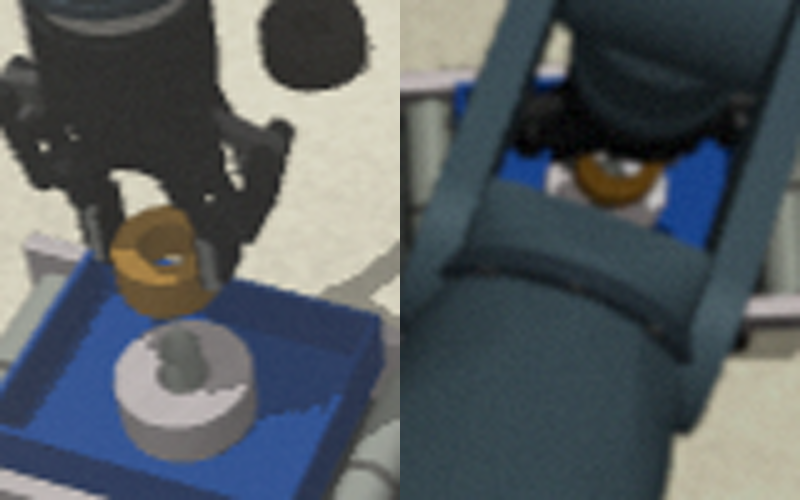

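The brass ring is held level above the spindle: scene L110 T207 B318 versus predicted 109/203/322. It needs about +2 mm x and −1.5 mm y before lowering.

```bash
python3 -m jog '[0.002,0.0015,0.01,0,0,0,1, 0.002,0.0015,0.02,0,0,0,1, 0.002,0.0015,0.03,0,0,0,1, 0.002,0.0015,0.038,0,0,0,1, 0.002,0.0015,0.046,0,0,0,1, 0.002,0.0015,0.046,0,0,0,1]'; python3 -m jog '[0,0,0.004,0,0,0,1,0,0,0.008,0,0,0,1,0,0,0.012,0,0,0,1,0,0,0.015,0,0,0,1,0,0,0.015,0,0,0,1]'; python3 -m jog '[0,0,0.002,0,0,0,1,0,0,0.004,0,0,0,1,0,0,0.004,0,0,0,1]'
```

```text
time_s: 17.73
eef_pos: [0.6236, -0.1244, 0.1223]
eef_rot: [-0.0, 1.0, 0.011, -0.001]
wrist_force: [0.2, -0.1, -1.8]
opening: 0.554
grasp_force: 63.3
time_s: 18.35
eef_pos: [0.6239, -0.1246, 0.1079]
eef_rot: [-0.0, 1.0, 0.011, -0.0]
wrist_force: [-0.3, 0.8, -1.8]
opening: 0.548
grasp_force: 63.3
time_s: 18.73
eef_pos: [0.624, -0.1247, 0.1041]
eef_rot: [-0.0, 1.0, 0.011, -0.0]
wrist_force: [0.8, 0.9, -2.3]
opening: 0.55
grasp_force: 63.3
```

```bash
python3 -m jog '[0,0,0.001,0,0,0,1,0,0,0.002,0,0,0,1,0,0,0.002,0,0,0,1]';python3 -m jog '[0,0,0.001,0,0,0,1,0,0,0.0015,0,0,0,1,0,0,0.0015,0,0,0,1]'
```

```text
time_s: 19.1
eef_pos: [0.6242, -0.1248, 0.1024]
eef_rot: [0.0, 1.0, 0.011, 0.0]
wrist_force: [-0.5, 0.8, -0.9]
opening: 0.55
grasp_force: 63.4
time_s: 19.48
eef_pos: [0.6242, -0.125, 0.1024]
eef_rot: [0.0, 1.0, 0.011, 0.0]
wrist_force: [-4.5, 1.0, 7.6]
opening: 0.55
grasp_force: 64.3
```

```bash
python3 -m jog '[0,0,0.001,0,0,0,1,0,0,0.001,0,0,0,1,0,0,0.001,0,0,0,1]'
```

```text
time_s: 19.85
eef_pos: [0.6243, -0.1252, 0.1023]
eef_rot: [0.001, 1.0, 0.011, 0.0]
wrist_force: [-6.6, 1.0, 13.9]
opening: 0.552
grasp_force: 64.9
```

```bash
python3 -m jog '[0,0,-0.001,0,0,0,0,0,0,-0.001,0,0,0,0,0,0,-0.001,0,0,0,0,0,0,-0.001,0,0,0,0, 0,0,-0.02,0,0,0,0, 0,0,-0.05,0,0,0,0, 0,0,-0.09,0,0,0,0, 0,0,-0.09,0,0,0,0]'; python3 d.py '[0.624,-0.245,0.19]'; python3 - <<'E'
from o import *
a=camera("scene");print(np.round(get_obs()["q"],2))
c=cv2.resize(a["frame"][190:345,145:365,::-1],None,fx=3.6,fy=3.6,interpolation=cv2.INTER_CUBIC)
cv2.imwrite('pics/c9.png',c)
x,y=170,180
for z in(.096,.122):print("small",circ(a,(.621,-.1235,z),.025,x,y))
h=cv2.cvtColor(a["frame"],cv2.COLOR_RGB2HSV)[y:y+100,x:x+80]
m=((h[...,0]>10)&(h[...,0]<30)&(h[...,1]>100)&(h[...,2]>40)).astype(np.uint8)
n,l,st,_=cv2.connectedComponentsWithStats(m);k=1+st[1:,4].argmax();print("brass LTWH",st[k,:4]*5,st[k,4])
E
```

```text
time_s: 20.85
eef_pos: [0.6269, -0.1257, 0.1959]
eef_rot: [0.002, 1.0, 0.011, 0.004]
wrist_force: [-0.1, -0.3, 0.7]
opening: 0.997
grasp_force: 0.0
t 20.85 pos [ 0.6269 -0.1257  0.1959] xaxis yaw 1.32 open 0.996514743181858 F [-0.1 -0.3  0.7]
tool shift [-0.0057  0.1191  0.0063]
[-0.38  0.34  1.48 -0.    1.32  1.16]
small L132 R234 T332 B413
small L125 R229 T298 B380
brass LTWH [120 300 105 110] 304
```

Brass ring found at 120–225 × 300–410, matching the prediction for fully down on the large one. Now I move behind the tray, fingers shut and turned a quarter.

```bash
python3 -m jog '[0,0.02,0,0,0,-0.15,1, -0.002,0.05,0,0,0,-0.33,1, -0.003,0.08,0,0,0,-0.51,1, -0.003,0.11,0,0,0,-0.69,1, -0.003,0.127,0,0,0,-0.87,1, -0.003,0.127,0,0,0,-1.05,1, -0.003,0.127,0.02,0,0,-1.23,1, -0.003,0.127,0.04,0,0,-1.41,1, -0.003,0.127,0.06,0,0,-1.57,1, -0.003,0.127,0.08,0,0,-1.57,1, -0.003,0.127,0.1,0,0,-1.57,1, -0.003,0.127,0.11,0,0,-1.57,1, -0.003,0.127,0.11,0,0,-1.57,1,-0.003,0.127,0.11,0,0,-1.57,1]'; python3 d.py '[0.6225,-0.214,0.083]';python3 d.py '[0.617,0.056,0.083]'
```

```text
time_s: 22.65
eef_pos: [0.6245, -0.2521, 0.0806]
eef_rot: [0.001, 0.699, 0.715, 0.0]
wrist_force: [0.3, 0.5, 0.0]
opening: 0.003
grasp_force: 0.0
t 22.65 pos [ 0.6245 -0.2521  0.0806] xaxis yaw 91.24 open 0.002918511041592651 F [0.3 0.5 0. ]
tool shift [ 0.0381 -0.0012 -0.0024]
t 22.65 pos [ 0.6245 -0.2521  0.0806] xaxis yaw 91.24 open 0.002918511041592651 F [0.3 0.5 0. ]
tool shift [ 0.3082 -0.0009 -0.0026]
```

```bash
python3 -m jog '[0.01,0,0,0,0,0,1, 0.02,0,0,0,0,0,1, 0.026,0,0,0,0,0,1, 0.03,0,0,0,0,0,1, 0.033,0,0,0,0,0,1, 0.036,0,0,0,0,0,1, 0.039,0,0,0,0,0,1, 0.042,0,0,0,0,0,1, 0.046,0,0,0,0,0,1, 0.05,0,0,0,0,0,1, 0.055,0,0,0,0,0,1, 0.06,0,0,0,0,0,1, 0.065,0,0,0,0,0,1]'; python3 - <<'E'
from h import *
a=camera("scene");b=camera("top")
for p in(a,b):print([(np.round(d["xyz"],3).tolist(),round(d["confidence"],2)) for d in spot_in(p,"tray")+spot_in(p,"small")])
c=cv2.resize(a["frame"][190:345,145:365,::-1],None,fx=3.6,fy=3.6,interpolation=cv2.INTER_CUBIC)
h=cv2.cvtColor(a["frame"],cv2.COLOR_RGB2HSV);m=((h[...,0]>105)&(h[...,0]<125)&(h[...,1]>150)).astype(np.uint8)
n,l,st,ce=cv2.connectedComponentsWithStats(m)
for k in range(1,n):
  if st[k,4]>300:print(st[k],ce[k].round(1))
E
```

```text
time_s: 24.28
eef_pos: [0.6224, -0.1863, 0.0798]
eef_rot: [-0.0, 0.699, 0.715, -0.0]
wrist_force: [-1.0, -1.2, 0.7]
opening: 0.0
grasp_force: 0.6
[([0.179, -0.321, 0.01], 0.73), ([0.62, -0.091, 0.078], 0.67), ([0.349, -0.319, 0.05], 0.55), ([0.628, -0.092, 0.12], 0.64)]
[([0.644, -0.056, 0.063], 0.9), ([0.179, -0.33, 0.008], 0.76), ([0.636, -0.449, 0.05], 0.61), ([0.293, 0.376, 0.009], 0.33), ([0.627, -0.092, 0.12], 0.41)]
[455  94  54  40 776] [481.  107.4]
[176 246  80  39 847] [224.6 267.5]
```

The tray is moving with the finger at about 1 N. I'll keep pushing steadily.

```bash
python3 -m jog '[0.006,0,0,0,0,0,1,0.013,0,0,0,0,0,1,0.02,0,0,0,0,0,1,0.027,0,0,0,0,0,1,0.034,0,0,0,0,0,1,0.041,0,0,0,0,0,1,0.048,0,0,0,0,0,1,0.055,0,0,0,0,0,1,0.062,0,0,0,0,0,1,0.069,0,0,0,0,0,1,0.076,0,0,0,0,0,1,0.083,0,0,0,0,0,1,0.09,0,0,0,0,0,1,0.097,0,0,0,0,0,1,0.104,0,0,0,0,0,1,0.111,0,0,0,0,0,1,0.118,0,0,0,0,0,1,0.125,0,0,0,0,0,1,0.132,0,0,0,0,0,1,0.139,0,0,0,0,0,1]'; python3 -m jog '[0.007,0,0,0,0,0,1,0.014,0,0,0,0,0,1,0.021,0,0,0,0,0,1,0.028,0,0,0,0,0,1,0.034,0,0,0,0,0,1,0.04,0,0,0,0,0,1,0.046,0,0,0,0,0,1,0.051,0,0,0,0,0,1,0.056,0,0,0,0,0,1,0.06,0,0,0,0,0,1,0.064,0,0,0,0,0,1,0.068,0,0,0,0,0,1,0.071,0,0,0,0,0,1,0.074,0,0,0,0,0,1,0.077,0,0,0,0,0,1,0.08,0,0,0,0,0,1,0.083,0,0,0,0,0,1,0.086,0,0,0,0,0,1]'; python3 d.py '[0.617,0.054,0.08]'
```

```text
time_s: 27.08
eef_pos: [0.6194, -0.0473, 0.0797]
eef_rot: [-0.0, 0.699, 0.715, -0.0]
wrist_force: [-1.2, -1.0, -0.2]
opening: 0.004
grasp_force: 0.6
time_s: 29.32
eef_pos: [0.6176, 0.0384, 0.0798]
eef_rot: [0.0, 0.699, 0.715, 0.0]
wrist_force: [-0.3, -1.4, 0.6]
opening: 0.002
grasp_force: 0.5
t 29.325 pos [0.6176 0.0384 0.0798] xaxis yaw 91.26 open 0.001705218981610536 F [-0.3 -1.4  0.6]
tool shift [ 0.0156 -0.0002 -0.0002]
```

Creep the last ~15 mm, watching for the bumper force.

```bash
python3 -m jog '[0.002,0,0,0,0,0,1,0.004,0,0,0,0,0,1,0.006,0,0,0,0,0,1,0.008,0,0,0,0,0,1,0.01,0,0,0,0,0,1,0.01,0,0,0,0,0,1]'; python3 -m jog '[0.001,0,0,0,0,0,1,0.002,0,0,0,0,0,1,0.003,0,0,0,0,0,1,0.003,0,0,0,0,0,1]';python3 -m jog '[0.001,0,0,0,0,0,1,0.002,0,0,0,0,0,1,0.003,0,0,0,0,0,1,0.003,0,0,0,0,0,1]'
```

```text
time_s: 30.08
eef_pos: [0.6175, 0.0485, 0.0798]
eef_rot: [-0.0, 0.699, 0.715, 0.0]
wrist_force: [0.7, 0.6, -0.7]
opening: -0.003
grasp_force: 0.0
time_s: 30.58
eef_pos: [0.6174, 0.0513, 0.0798]
eef_rot: [0.0, 0.699, 0.715, 0.0]
wrist_force: [0.2, -0.9, -0.7]
opening: -0.0
grasp_force: 0.1
time_s: 31.08
eef_pos: [0.6172, 0.0544, 0.0798]
eef_rot: [-0.0, 0.699, 0.715, 0.0]
wrist_force: [-0.5, -1.0, -0.5]
opening: -0.002
grasp_force: 0.1
```

```bash
python3 -m jog '[0.001,0,0,0,0,0,1,0.002,0,0,0,0,0,1,0.003,0,0,0,0,0,1,0.003,0,0,0,0,0,1]'; python3 -m jog '[0.001,0,0,0,0,0,1,0.002,0,0,0,0,0,1,0.002,0,0,0,0,0,1]'; python3 -m jog '[0.001,0,0,0,0,0,1,0.002,0,0,0,0,0,1,0.002,0,0,0,0,0,1]'
```

```text
time_s: 31.58
eef_pos: [0.6171, 0.0574, 0.0797]
eef_rot: [-0.0, 0.699, 0.715, 0.0]
wrist_force: [1.0, -0.3, 0.9]
opening: -0.001
grasp_force: 0.1
time_s: 31.95
eef_pos: [0.6171, 0.0588, 0.0798]
eef_rot: [0.0, 0.699, 0.715, -0.0]
wrist_force: [0.3, -3.4, 0.5]
opening: 0.001
grasp_force: 1.6
time_s: 32.33
eef_pos: [0.6171, 0.0588, 0.0798]
eef_rot: [0.001, 0.699, 0.715, -0.001]
wrist_force: [-0.5, -10.2, -0.6]
opening: 0.003
grasp_force: 5.2
```

Hard stop reached (position holds at 0.0588 while force rises to 10 N). Backing off gently.

```bash
python3 -m jog '[-0.003,0,0,0,0,0,1,-0.008,0,0,0,0,0,1,-0.016,0,0,0,0,0,1,-0.03,0,0,0,0,0,1,-0.05,0,0,0,0,0,1,-0.08,0,0,0,0,0,1,-0.1,0,-0.03,0,0,0,1,-0.12,0,-0.07,0,0,0,1,-0.16,0,-0.11,0,0,0,1,-0.2,0,-0.12,0,0,0,1,-0.2,0,-0.12,0,0,0,1,-0.2,0,-0.12,0,0,0,1]'; python3 - <<'E'
from o import *
a=camera("scene");b=camera("top")
for p,x,y in((a,260,230),(b,200,90)):
  h=cv2.cvtColor(p["frame"],cv2.COLOR_RGB2HSV)[y:y+90,x:x+90]
  for n,lo,hi in(("brass",10,30),("blue",105,125)):
    m=((h[...,0]>lo)&(h[...,0]<hi)&(h[...,1]>100)&(h[...,2]>40)).astype(np.uint8)
    k,l,st,_=cv2.connectedComponentsWithStats(m);k=1+st[1:,4].argmax();print(n,st[k])
  C=(.6146,.1517);print("pred small T/B",circ(p,(*C,.122),.025,x,y,1),circ(p,(*C,.096),.025,x,y,1))
  print("spot",[(np.round(d["xyz"],3).tolist(),round(d["confidence"],2)) for n in("tray","small","large","orange_carton") for d in spot_in(p,n)])
  R=[(-.062,-.08),(.062,-.08),(-.062,.08),(.062,.08)]
  print("rim pred",[(pix(p,(C[0]+u,C[1]+v,.101))-[x,y]).round().tolist() for u,v in R])
E
```

```text
time_s: 33.83
eef_pos: [0.6208, -0.1392, 0.1992]
eef_rot: [-0.001, 0.7, 0.714, -0.0]
wrist_force: [0.0, 0.4, 0.2]
opening: -0.003
grasp_force: 0.0
brass [ 43  38  22  24 342]
blue [  14   25   76   56 1990]
pred small T/B L45 R67 T39 B57 L44 R66 T45 B64
spot [([0.168, -0.321, 0.012], 0.79), ([0.584, 0.147, 0.068], 0.78), ([0.625, 0.145, 0.118], 0.87), ([0.31, -0.197, 0.028], 0.77), ([0.637, 0.154, 0.093], 0.65), ([0.415, 0.012, 0.059], 0.89)]
rim pred [[30.0, 23.0], [13.0, 64.0], [94.0, 41.0], [83.0, 86.0]]
brass [ 31  42  17  19 207]
blue [  10   29   60   46 1975]
pred small T/B L28 R46 T42 B60 L29 R47 T44 B61
spot [([0.62, 0.152, 0.06], 0.91), ([0.179, -0.333, 0.006], 0.88), ([0.608, 0.138, 0.121], 0.74), ([0.598, 0.142, 0.099], 0.71), ([0.296, -0.204, 0.031], 0.65), ([0.608, 0.14, 0.117], 0.47), ([0.635, 0.032, 0.063], 0.34), ([0.597, 0.142, 0.098], 0.56)]
rim pred [[66.0, 73.0], [65.0, 29.0], [9.0, 74.0], [8.0, 31.0]]
```

```bash
python3 -c "from bench import hand_in; print(hand_in())"
```

```text
the job is handed in; nothing more can be done
None
```

The kit is handed in at about 34 s: the large spacer and then the small one are on the spindle, and the tray is pushed home against the red bay's bumper; the final check was by camera measurements only, as all 10 picture views were used.

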